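Open the counterweighted lane barrier and seat the stock carton

TASK

Put the waiting carton away in its stock lane: take the pin of the counterweighted barrier arm lightly, swing the arm up past its balance point and ease it slowly over until you feel its open stop, so that it neither slams nor is forced and rests open by itself when you let go. Then slide the carton along the lane between the guides, press it home against the rubber pad of the back stop with about 8 N (never more than 20 N), let go and leave it standing there. Leave the other stock undisturbed.

Things in the scene. Friction and masses are not known exactly. Their poses are not given: they have to be found in the camera images.
- bay: Fixed stock lane: smooth white base plate 6 mm thick (friction about 0.25), two aluminium guides on it. Origin on the table, mid-lane, under the closed arm; x along the lane to the back stop, y left, z up. Guides: x -50 to 150 mm, inner faces 72 mm apart, tops 30 mm above the table, flared lead-ins from x = -82. Hinge post at x 31 to 43, y 125 to 175, 110 mm high.
- barrier: White barrier bar 12 x 24 mm, 262 mm along its -y; origin on its hinge axis (its x = bay x). Its z axis leans from vertical by the opening angle: the tip rises, then goes over to bay +y. Closed at 0 to 0.25 rad; hard open stop at 1.6 to 1.9, varied, unreported: feel for it. Let go 0.1 rad short, it slams. Never turn it faster than 1.2 rad/s; finger forces on it, squeeze of both summed, under 25 N.
- barrier_pin (a point): Where to hold the arm: on the axis of its round steel pin, 14 mm in diameter, 60 mm long, which sticks out to -x of the arm, parallel to the hinge axis and 250 mm from it. The point lies 36 mm before the arm's mid-plane. A grip of 5 to 10 N is enough; the pin turns between fingers that keep their direction.
- barrier_hinge (a point): Hinge axis of the arm, in its mid-plane: 150 mm to +y of the lane's middle, 85 mm above the table. The counterweight, a 60 mm steel disc of 1 kg on a stub above the hinge, is set differently each time: balance at 0.55 to 1.0 rad; below it the arm falls shut, beyond it open. Load at the pin: up to 4 N when lifting, up to 5 N the other way beyond balance.
- carton: The carton to put away: stiff white box with a brown band, 100 mm along its x, 60 mm wide (y), 120 mm high, 0.3 to 0.6 kg. Origin at the centre of its underside. It waits on the lane's base plate before the arm, up to 0.12 rad askew and 8 mm off the lane's middle.
- backstop: Fixed grey housing at the lane's end, 75 mm wide and high; origin at the foot of its front face, at bay x = 150 mm, 6 mm above the table. Before it a firm rubber pad (gives some 3 mm at 8 N), 60 mm wide, 26 to 76 mm above the table, its face 15 to 41 mm before the housing's: varied and unreported, so feel for it.
- bottle: Bystander: brown bottle, 44 mm in diameter, 85 mm high, beside the lane's far end on the -y side. Origin at its underside.
- jar: Bystander: white jar, 52 mm in diameter, 70 mm high, beside the lane's far end on the +y side. Origin at its underside.
- packet: Bystander: small white packet 50 x 90 x 40 mm to the right. Origin at its underside.
- tape: Bystander: roll of paper tape, 90 mm in diameter, 25 mm high, to the right. Origin at its underside.
- box_b: Bystander: flat white box 70 x 120 x 50 mm to the left. Origin at its underside.
- tub: Bystander: white tub 70 mm in diameter, 90 mm high, to the left. Origin at its underside.
There are look-alikes about, which are no part of the job. What is shaped like the carton but turquoise or yellow is not meant.

How it is judged (in metres and radians):
On the way, in this order (a step that is already met when the one before it is completed fails the run):
1. the barrier arm rests on its open stop by itself, nobody touching it (angle between barrier's own z axis and vertical above 1.5 rad and angular speed of barrier below 0.1 rad/s and contact force between the fingers and barrier below 0.05 N), for 0.4 s.
2. the carton stands in the lane and is pressed against the back stop's pad with more than 4 N (contact force between carton and backstop above 4 N and x of carton in the frame of bay above 0.052 m and angle between carton's own z axis and vertical below 0.08 rad and angle between barrier's own z axis and vertical above 1.5 rad), for 0.3 s.
At the end, for the whole second after the job is handed in: The arm rests open, still, leaning over 1.5 rad. The carton, once pressed on the pad, is let go and stands still and upright (0.05 rad) on the lane floor, its middle over 52 mm past the bay origin, within 12 mm of the lane middle and 0.15 rad of its direction (angle between barrier's own z axis and vertical above 1.5 rad and angular speed of barrier below 0.1 rad/s and x of carton in the frame of bay above 0.052 m and y of carton in the frame of bay between -0.012 and 0.012 m and z of carton in the frame of bay below 0.012 m and angle between carton's own z axis and vertical below 0.05 rad and angle between the x axis of carton and the x axis of bay, either way round below 0.15 rad and linear speed of carton below 0.02 m/s); the robot touches nothing.
It fails at once if the barrier arm slams (turns faster than 1.2 rad/s) (angular speed of barrier above 1.2 rad/s).
It fails at once if the fingers squeeze or force the barrier arm with more than 25 N in all (contact force between the fingers and barrier above 25 N).
It fails at once if the carton is pressed against the back stop with more than 20 N (contact force between carton and backstop above 20 N).
It fails at once if another piece of stock is moved more than 25 mm (distance of any of bottle, jar, packet, tape, box_b, tub from where it was at the start of the episode above 0.025 m).
It also fails if it takes over 72 s, if anything falls off the work surface, if the arm or the gripper's body presses on something with over 40 N, if the wrist force passes 120 N, or if a joint passes its speed limit or range.

ROBOT

A 7-joint arm with a two-finger parallel gripper is mounted at the origin on the work surface. World frame = base frame: x ahead of the robot, y to its left, z up, the work surface at z = 0. Lengths are in m, angles in degrees, forces in N, time in s.
With the tool pointing down it reaches from about 0.425 to 0.875 m from the base axis. Payload 4.7 kg.
Tool frame: the origin (TCP) lies at the very end of the fingers, on their centre line; the grasp point (between the pads) lies 19 mm behind it; z points along the fingers, y is the direction in which the jaws open and shut (so a half turn about z gives the same grasp; the last joint's range is limited). The gripper opens to 87 mm and grips with 3 to 60 N. Pads are 19 mm wide; open, the fingers measure 117 mm over their backs; the gripper's body (75 mm by 190 mm) begins 51 mm behind the grasp point.
Start: joints at [-72.989, 18.392, -4.016, 83.108, 1.295, 78.541, -3.26], TCP at [0.181, 0.624, 0.223] pointing down, gripper open.
Joint ranges: [-163.93, 163.93], [-17.29, 119.83], [-79.2, 71.16], [3.27, 140.29], [-89.18, 269.18], [5.43, 117.66], [-154.24, 154.24]. Speed limits (degrees/s): [147.25, 147.25, 180, 180, 180, 180, 180].

INTERFACE

Orientations are given as [roll, pitch, yaw] about the fixed x, y, z axes, in that order (R = Rz(yaw) Ry(pitch) Rx(roll)).
In Python, from cell import sensors, imaging, ticket gives the robot as it stands.
- The arm moves only by the tool carry_out, never from a script. Its argument "plan" is a list of rows, each an object of numbers: "fingers": the closure, from -1 (fully open) to 1 (shut); "dx", "dy", "dz": the shift along the tool's x, y, z normalised to -1 to 1, where 1 is 0.03 m; "rx", "ry", "rz": the turn, a rotation vector about the tool's x, y, z normalised to -1 to 1, where 1 is 10 degrees. A call has 1 to 12 rows; each row shifts and turns the commanded pose from where the row before left it, along the tool's axes as they then stand; what a row does not reach is not made up. A row lasts 1/8 s, in which the tool goes at most 62.5 mm and 10.7 degrees, less where a joint would pass 70% of its speed; a pose out of reach is approached as far as the arm can. A call with a number of a shift or a turn outside -1 to 1 is refused whole. A call with a gripper value outside its range is refused whole. The fingers move at their own pace and stop on an object; "force" is the grip in N (left out, the last holds). Time passes only in rows, so rows that do not move let the fingers close. It gives the time, the measured TCP pose, the force and the opening at its end, in the units of the state.
- sensors.get_obs(): the state, without advancing time (a new reading comes with each control period).
- imaging.read_camera(name): name is "scene" or "top"; returns a dict with "color" (384x512x3 uint8, red, green, blue), "mtx" (3x3 intrinsics, pixels), "extrinsics" (4x4, takes a point from world to camera coordinates). Camera axes: x right, y down, z forward; pixel columns grow to the right and rows downward; lengths in m; the calibration is good to about 2 mm. A picture is of the moment at which its call begins. There is no depth.
- ticket.sign_off(): hands the job in, once; it reports no verdict.
The state is a dict: "time_s": time; "qpos": joint angles; "joint_velocities": joint speeds; "effort": joint torques, N m; "tool_pos": TCP position; "tool_rot": TCP orientation; "force": force on the tool from outside, world axes, zero at the start; "wrist_torque": the same for the moment, N m; "grip_width": finger opening in m.
Only numpy, scipy, OpenCV 4.12 (cv2) and the standard library are available. Lean on these libraries where they do the work, as an engineer would, in place of code of your own. Each camera call takes 0.05 s, during which the arm holds its last target.

## Working session

There is one attempt and no reset: what is moved stays moved. The work goes in short steps, Python scripts to look and compute and a tool call to move; the robot and the scene stay as the last step left them, time stands still between calls to the robot, and variables do not carry over. Pictures are saved under pics/ and viewed, and the job is handed in when it is done.

Besides the shell and the picture viewer there is one more tool, called by a JSON object that holds its "name" and its "arguments", one argument or row to a line. carry_out: Moves the arm, as the interface text tells. Scaled input: -1 to 1 covers 0.03 m each way for a shift and 10 degrees each way for a turn. Its arguments: {"type":"object","properties":{"plan":{"type":"array"},"force":{"type":"number"}},"required":["plan"]}

```bash
ls; mkdir -p pics; python3 - <<'E'
from cell import sensors, imaging
import cv2
print(sensors.get_obs())
for n in("scene","top"):
    d=imaging.read_camera(n); cv2.imwrite(f"pics/{n}0.png",d["color"][:,:,::-1]); print(n,d["mtx"].tolist(),d["extrinsics"].round(4).tolist())
E
```

```text
pics
{'time_s': 0.0, 'qpos': array([-72.99070755,  18.43863912,  -4.0157854 ,  83.17437179,
         1.29427222,  78.54104374,  -3.25914949]), 'joint_velocities': array([-0.05542152, -0.08047142,  0.02632236, -0.00194211,  0.01209395,
       -0.05270216, -0.0193773 ]), 'effort': array([-4.07760558e-05, -4.91279840e+01, -4.03664242e-01, -3.12541115e+01,
       -6.38305605e-02,  4.35285643e-02,  2.05840374e-04]), 'tool_pos': array([0.18124773, 0.6236441 , 0.22147096]), 'tool_rot': array([-1.79891149e+02,  4.96231568e-03,  1.63801396e+02]), 'force': array([-0.49167565,  0.25786473,  0.68410154]), 'wrist_torque': array([-0.02171637,  0.01386446, -0.05614701]), 'grip_width': 0.08669002483896443}
scene [[497.6020694026412, 0.0, 248.70007650179886], [0.0, 497.6020694026412, 187.30529887071293], [0.0, 0.0, 1.0]] [[0.133, 0.9911, -0.0068, -0.0871], [0.7629, -0.1067, -0.6377, -0.3774], [-0.6327, 0.0796, -0.7703, 1.8087], [0.0, 0.0, 0.0, 1.0]]
top [[427.59840829658333, 0.0, 253.43571669463594], [0.0, 427.59840829658333, 190.77588690533486], [0.0, 0.0, 1.0]] [[0.0319, -0.9995, -0.0011, 0.014], [-0.9762, -0.0309, -0.2147, 0.5302], [0.2146, 0.0079, -0.9767, 1.2588], [0.0, 0.0, 0.0, 1.0]]
```

View pics/scene0.png

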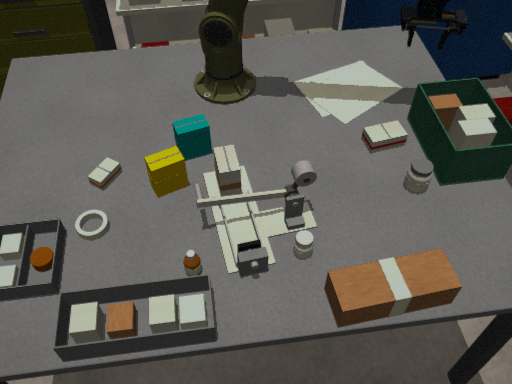

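View pics/top0.png

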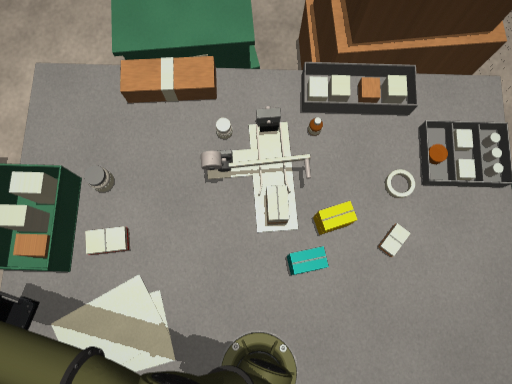

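The lane runs roughly along +x, with the barrier closed across it and its pin at the right end (top about (308,168), scene about (199,195)). I'll zoom in for precise points.

```bash
python3 - <<'E'
import cv2
a=cv2.imread("pics/top0.png")[95:240,195:340]; cv2.imwrite("pics/topc.png",cv2.resize(a,None,fx=4,fy=4,interpolation=cv2.INTER_CUBIC))
a=cv2.imread("pics/scene0.png")[135:280,180:330]; cv2.imwrite("pics/scc.png",cv2.resize(a,None,fx=4,fy=4,interpolation=cv2.INTER_CUBIC))
E
```

```text
(no output)
```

View pics/topc.png

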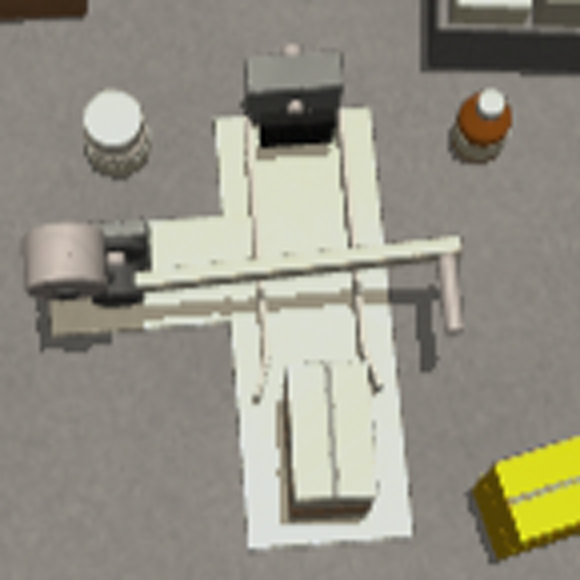

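View pics/scc.png

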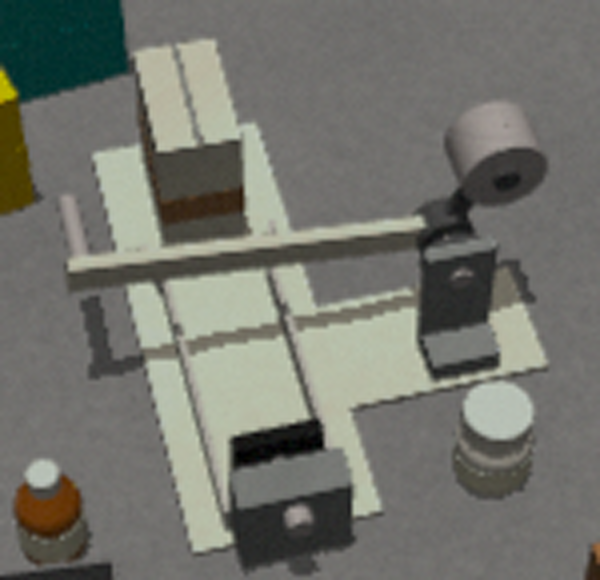

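```bash
cat > h.py <<'E'
import numpy as np, cv2
from scipy.optimize import least_squares
from scipy.spatial.transform import Rotation as Rn
K={'s':np.array([[497.602,0,248.7],[0,497.602,187.305],[0,0,1]]),'t':np.array([[427.598,0,253.436],[0,427.598,190.776],[0,0,1]])}
E={'s':np.array([[0.133,0.9911,-0.0068,-0.0871],[0.7629,-0.1067,-0.6377,-0.3774],[-0.6327,0.0796,-0.7703,1.8087]]),
't':np.array([[0.0319,-0.9995,-0.0011,0.014],[-0.9762,-0.0309,-0.2147,0.5302],[0.2146,0.0079,-0.9767,1.2588]])}
def proj(c,P):
    p=E[c]@np.append(P,1); q=K[c]@p; return q[:2]/q[2]
def crop(c,u): return np.array([195,95])+np.array(u)/4 if c=='t' else np.array([180,135])+np.array(u)/4
def bay2w(b,P):
    c,s=np.cos(b[2]),np.sin(b[2]); return np.array([b[0]+c*P[0]-s*P[1],b[1]+s*P[0]+c*P[1],P[2]])
def arm(th,P): # barrier->bay
    c,s=np.cos(th),np.sin(th); return np.array([P[0],150e-3+c*P[1]+s*P[2],85e-3-s*P[1]+c*P[2]])
E
cat > fit.py <<'E'
from h import *
m=1e-3
B=[('t',(337,85),(150,-37.5,81)),('t',(247,93),(150,37.5,81)),('s',(345,450),(150,37.5,81)),('s',(235,470),(150,-37.5,81)),
('t',(380,388),(-82,-46,30)),('t',(257,400),(-82,46,30))]
A=[('t',(455,328),(-66,-250,0)),('s',(68,198),(-66,-250,0)),('t',(460,240),(6,-262,12)),('s',(70,262),(6,-262,12)),('s',(72,288),(6,-262,-12)),('t',(448,252),(-6,-250,0))]
def f(p):
    r=[]
    for c,u,P in B: r+=list(proj(c,bay2w(p,np.array(P)*m))-crop(c,u))
    for c,u,P in A: r+=list(proj(c,bay2w(p,arm(p[3],np.array(P)*m)))-crop(c,u))
    return np.array(r)
s=least_squares(f,[0.6,0,0,.1],loss='soft_l1'); p=s.x; print(p); print(f(p).reshape(-1,2).round(1).tolist())
C=[('t',(295,500),(-50,30)),('t',(372,493),(-50,-30)),('t',(288,362),(50,30)),('t',(368,364),(50,-30)),('s',(135,50),(-50,-30)),('s',(215,40),(-50,30)),('s',(160,153),(50,-30)),('s',(243,140),(50,30))]
def g(q): 
    return np.concatenate([proj(c,bay2w(q,np.array([*P,126])*m))-crop(c,u) for c,u,P in C])
q=least_squares(g,[.5,0,0]).x; print('carton',q,g(q).reshape(-1,2).round(1).tolist())
d=q[:2]-p[:2];c,s_=np.cos(p[2]),np.sin(p[2]);print('in bay',c*d[0]+s_*d[1],-s_*d[0]+c*d[1],q[2]-p[2])
print('pin',bay2w(p,arm(p[3],np.array([-36,-250,0])*m)),'hinge',bay2w(p,[0,.15,.085]))
E
python3 fit.py
```

```text
[ 0.61411668 -0.0248356   0.12680009  0.13061877]
[[0.1, -0.3], [-1.2, -0.2], [-0.2, -2.9], [-1.2, -1.4], [-1.0, -1.1], [0.7, -1.4], [-0.5, 0.7], [-0.7, -1.0], [-0.7, -2.2], [-0.2, 0.8], [-1.1, 0.1], [-1.2, 0.3]]
carton [ 0.4849683  -0.03960013  0.07001003] [[-1.1, -1.1], [0.5, -0.1], [-0.9, -0.4], [-0.4, -1.7], [-0.6, -0.7], [-0.1, -1.3], [-1.2, -0.9], [-0.5, -1.0]]
in bay -0.12997866021154267 0.0016861838986300913 -0.05679006323807197
pin [ 0.59078244 -0.12647281  0.11756192] hinge [0.59514759 0.12396014 0.085     ]
```

```bash
sed -i 's#def crop.*#def crop(c,u): return (np.array([195,95]) if c=="t" else np.array([180,135]))+(np.array(u)+.5)/4-.5#' h.py; python3 fit.py; cat >> fit.py <<'E'
for n,c in(('top0','t'),('scene0','s')):
    im=cv2.imread(f'pics/{n}.png'); o=(195,95) if c=='t' else (180,135)
    im=cv2.resize(im[o[1]:o[1]+145,o[0]:o[0]+150],None,fx=4,fy=4,interpolation=cv2.INTER_CUBIC)
    def L(P,Q,col):
        a,b=[tuple(((proj(c,X)-o+.5)*4-.5).round().astype(int).tolist()) for X in(P,Q)]; cv2.line(im,a,b,col,1)
    w=lambda *P:bay2w(p,np.array(P)*m)
    for s in(1,-1): L(w(-50,36*s,30),w(150,36*s,30),(0,0,255))
    L(w(150,-37.5,81),w(150,37.5,81),(255,0,0)); L(w(-82,46,30),w(-82,-46,30),(255,0,255)); L(w(150,-37.5,6),w(150,37.5,6),(255,0,0))
    for x in(31,43): L(w(x,125,110),w(x,175,110),(0,255,0)); 
    a=lambda *P:bay2w(p,arm(p[3],np.array(P)*m))
    for x,z in((6,12),(-6,12),(6,-12)): L(a(x,0,z),a(x,-262,z),(255,128,0))
    L(a(-66,-250,0),a(-6,-250,0),(0,0,255)); L(a(-60,0,0),a(20,0,0),(0,128,255))
    cv2.imwrite(f'pics/ov_{c}.png',im)
E
python3 fit.py >/dev/null
```

```text
[ 0.61482986 -0.02480111  0.12441352  0.13837197]
[[0.6, -0.1], [-0.7, -0.1], [0.1, -2.3], [-0.9, -0.8], [-0.7, -0.9], [1.0, -1.2], [-0.2, 0.8], [-0.2, -1.0], [-0.3, -2.2], [0.2, 0.8], [-0.7, 0.2], [-0.8, 0.3]]
carton [ 0.48504215 -0.03954246  0.06987355] [[-0.7, -0.7], [0.9, 0.2], [-0.5, -0.1], [-0.0, -1.4], [-0.2, -0.3], [0.3, -1.0], [-0.8, -0.5], [-0.1, -0.6]]
in bay -0.1306138301098091 0.001478316659216123 -0.05453997031987219
pin [ 0.59122088 -0.12612445  0.11948271] hinge [0.59621594 0.12403948 0.085     ]
```

View pics/ov_t.png

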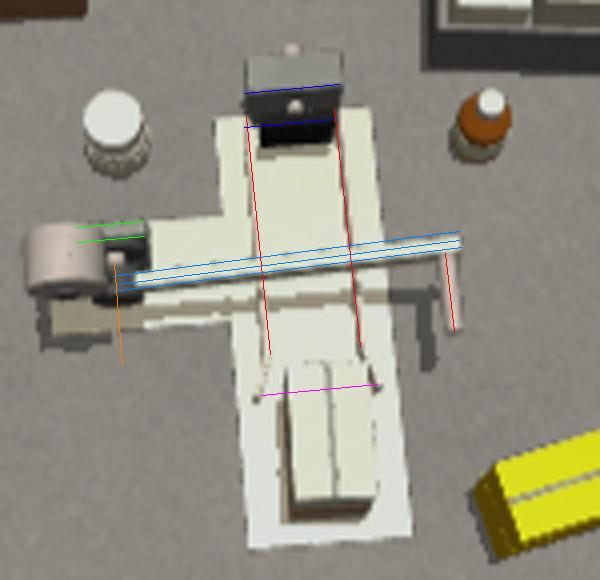

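View pics/ov_s.png

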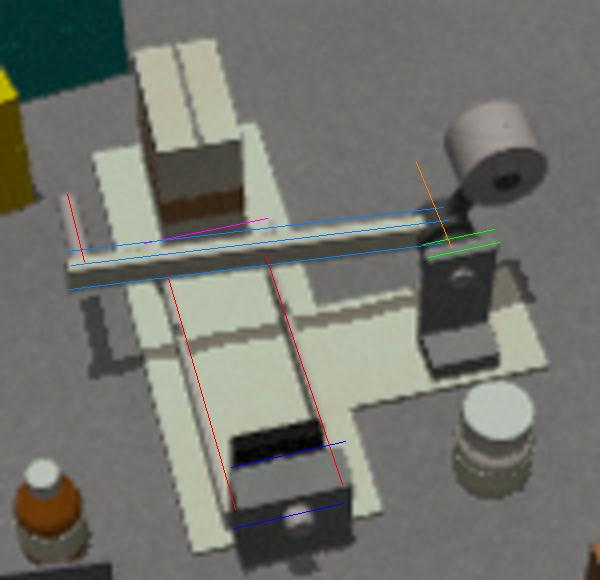

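```bash
cat >> h.py <<'E'
def back(c,uv,z):
    R=E[c][:,:3];t=E[c][:,3]; d=R.T@np.linalg.inv(K[c])@np.array([*uv,1]); o=-R.T@t; return o+d*(z-o[2])/d[2]
E
python3 - <<'E'
from h import *
for c,pts in(('t',[(217,120),(249,548),(372,108),(411,535)]),('s',[(258,125),(382,512),(95,155),(192,552)])):
    P=[back(c,crop(c,u),.006) for u in pts]
    print(c,[p.round(4).tolist()[:2] for p in P])
    for a,b in((0,1),(2,3)):
        d=P[a]-P[b]; d*=np.sign(d[0]); print(np.arctan2(d[1],d[0]))
    print('mid', (sum(P)/4)[:2])
for c,pts in(('t',[(247,125),(262,290),(340,130),(352,270)]),):
    P=[back(c,crop(c,u),.03) for u in pts]; print([p.round(4).tolist()[:2] for p in P])
    for a,b in((0,1),(2,3)):
        d=P[a]-P[b]; print(np.arctan2(d[1],d[0]))
E
```

```text
t [[0.7648, 0.0535], [0.4101, 0.0163], [0.7794, -0.0747], [0.4243, -0.1106]]
0.10457986930295736
0.10063059201305846
mid [ 0.59463218 -0.02886349]
s [[0.4151, 0.0179], [0.7697, 0.0555], [0.4284, -0.1096], [0.7825, -0.0727]]
0.10553958004631714
0.10388738439145151
mid [ 0.59893412 -0.02723862]
[[0.7519, 0.0284], [0.6133, 0.0122], [0.75, -0.0473], [0.6321, -0.0591]]
0.11602813041544371
0.0995962456746498
```

```bash
sed -i 's#^s=least.*#f0=f; ff=lambda p:np.append(f0(p),[300*(p[2]-.104),2000*((p[1]+.0280)-.104*(p[0]-.5967))]); s=least_squares(ff,[0.6,0,0,.1],loss="soft_l1"); p=s.x; print(p); print(f(p).reshape(-1,2).round(1).tolist())#' fit.py; python3 fit.py
```

```text
[ 0.61596306 -0.02562616  0.10620308  0.13704167]
[[1.7, -0.3], [0.4, -0.7], [-1.1, -1.4], [-2.3, -0.4], [-0.8, -0.9], [0.8, -1.8], [-0.2, 1.0], [-0.2, -1.2], [0.1, -1.9], [-0.2, 0.7], [-1.2, 0.0], [-0.5, 0.6]]
carton [ 0.48504215 -0.03954246  0.06987355] [[-0.7, -0.7], [0.9, 0.2], [-0.5, -0.1], [-0.0, -1.4], [-0.2, -0.3], [0.3, -1.0], [-0.8, -0.5], [-0.1, -0.6]]
in bay -0.13165844845447505 4.018556436974699e-05 -0.036329523966744395
pin [ 0.59051779 -0.12654818  0.11915328] hinge [0.60006253 0.12352871 0.085     ]
```

View pics/ov_s.png

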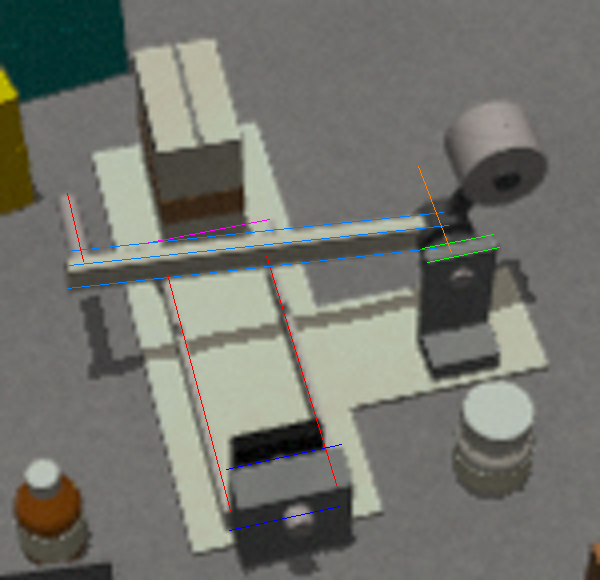

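View pics/ov_t.png

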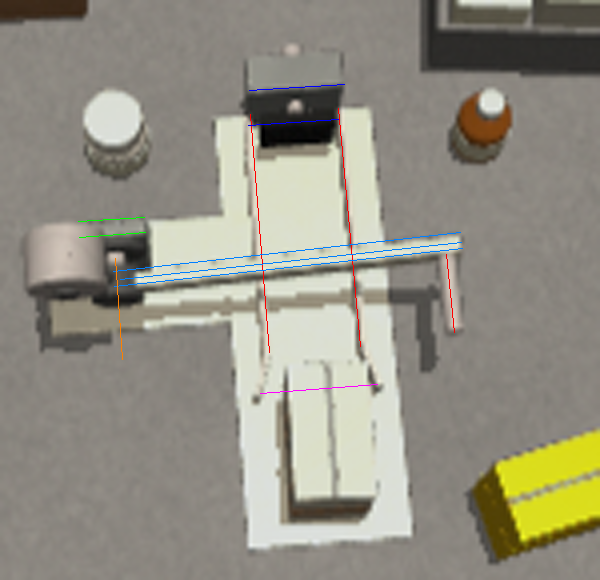

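{"name": "carry_out", "arguments": {
  "plan": [
    {"fingers":-1,"rz":-0.74},
    {"rz":-0.74},
    {"rz":-0.74},
    {"dx":-0.39,"dy":-0.94},
    {"dx":-0.39,"dy":-0.94},
    {"dx":-0.39,"dy":-0.94},
    {"dx":-0.39,"dy":-0.94},
    {"dx":-0.39,"dy":-0.94},
    {"dx":-0.39,"dy":-0.94},
    {"dx":-0.39,"dy":-0.94},
    {"dx":-0.39,"dy":-0.94},
    {"dx":-0.39,"dy":-0.94}
  ],
  "force": 6
}}

```text
validation failed for argument at $.pl...
```

{"name": "carry_out", "arguments": {
  "plan": [
    {"fingers":-1,"dx":0,"dy":0,"dz":0,"rx":0,"ry":0,"rz":-0.74},
    {"fingers":-1,"dx":0,"dy":0,"dz":0,"rx":0,"ry":0,"rz":-0.74},
    {"fingers":-1,"dx":0,"dy":0,"dz":0,"rx":0,"ry":0,"rz":-0.74}
  ],
  "force": 6
}}

```text
time_s: 0.48
tool_pos: [0.1814, 0.6239, 0.2219]
tool_rot: [-179.9, -0.0, -173.8]
force: [0.0, -0.7, -0.7]
grip_width: 0.087
```

{"name": "carry_out", "arguments": {
  "plan": [
    {"fingers":-1,"dx":-0.39,"dy":-0.94,"dz":0,"rx":0,"ry":0,"rz":0},
    {"fingers":-1,"dx":-0.39,"dy":-0.94,"dz":0,"rx":0,"ry":0,"rz":0},
    {"fingers":-1,"dx":-0.39,"dy":-0.94,"dz":0,"rx":0,"ry":0,"rz":0},
    {"fingers":-1,"dx":-0.39,"dy":-0.94,"dz":0,"rx":0,"ry":0,"rz":0},
    {"fingers":-1,"dx":-0.39,"dy":-0.94,"dz":0,"rx":0,"ry":0,"rz":0},
    {"fingers":-1,"dx":-0.39,"dy":-0.94,"dz":0,"rx":0,"ry":0,"rz":0},
    {"fingers":-1,"dx":-0.39,"dy":-0.94,"dz":0,"rx":0,"ry":0,"rz":0},
    {"fingers":-1,"dx":-0.39,"dy":-0.94,"dz":0,"rx":0,"ry":0,"rz":0},
    {"fingers":-1,"dx":-0.39,"dy":-0.94,"dz":0,"rx":0,"ry":0,"rz":0},
    {"fingers":-1,"dx":-0.39,"dy":-0.94,"dz":0,"rx":0,"ry":0,"rz":0},
    {"fingers":-1,"dx":-0.39,"dy":-0.94,"dz":0,"rx":0,"ry":0,"rz":0},
    {"fingers":-1,"dx":-0.39,"dy":-0.94,"dz":0,"rx":0,"ry":0,"rz":0}
  ]
}}

```text
time_s: 1.98
tool_pos: [0.3566, 0.3012, 0.2222]
tool_rot: [-180.0, -0.0, -174.0]
force: [-0.2, -0.4, 0.1]
grip_width: 0.0867
```

{"name": "carry_out", "arguments": {
  "plan": [
    {"fingers":-1,"dx":-0.42,"dy":-1,"dz":0,"rx":0,"ry":0,"rz":0},
    {"fingers":-1,"dx":-0.42,"dy":-1,"dz":0,"rx":0,"ry":0,"rz":0},
    {"fingers":-1,"dx":-0.42,"dy":-1,"dz":0,"rx":0,"ry":0,"rz":0},
    {"fingers":-1,"dx":-0.42,"dy":-1,"dz":0,"rx":0,"ry":0,"rz":0},
    {"fingers":-1,"dx":-0.42,"dy":-1,"dz":0,"rx":0,"ry":0,"rz":0},
    {"fingers":-1,"dx":-0.42,"dy":-1,"dz":0,"rx":0,"ry":0,"rz":0},
    {"fingers":-1,"dx":-0.42,"dy":-1,"dz":0,"rx":0,"ry":0,"rz":0},
    {"fingers":-1,"dx":-0.42,"dy":-1,"dz":0,"rx":0,"ry":0,"rz":0},
    {"fingers":-1,"dx":-0.42,"dy":-1,"dz":0,"rx":0,"ry":0,"rz":0},
    {"fingers":-1,"dx":-0.42,"dy":-1,"dz":0,"rx":0,"ry":0,"rz":0},
    {"fingers":-1,"dx":-0.42,"dy":-1,"dz":0,"rx":0,"ry":0,"rz":0},
    {"fingers":-1,"dx":-0.42,"dy":-1,"dz":0,"rx":0,"ry":0,"rz":0}
  ]
}}

```text
time_s: 3.48
tool_pos: [0.5445, -0.0407, 0.2222]
tool_rot: [180.0, -0.0, -174.0]
force: [0.4, 0.3, 0.4]
grip_width: 0.087
```

{"name": "carry_out", "arguments": {
  "plan": [
    {"fingers":-1,"dx":-0.4,"dy":-1,"dz":0,"rx":0,"ry":0,"rz":0},
    {"fingers":-1,"dx":-0.4,"dy":-1,"dz":0,"rx":0,"ry":0,"rz":0},
    {"fingers":-1,"dx":-0.44,"dy":-1,"dz":0,"rx":0,"ry":0,"rz":0},
    {"fingers":-1,"dx":0,"dy":0,"dz":1,"rx":0,"ry":0,"rz":0},
    {"fingers":-1,"dx":0,"dy":0,"dz":1,"rx":0,"ry":0,"rz":0},
    {"fingers":-1,"dx":0,"dy":0,"dz":0,"rx":0,"ry":0,"rz":0}
  ]
}}

```text
time_s: 4.22
tool_pos: [0.5887, -0.125, 0.1598]
tool_rot: [179.9, -0.3, -174.0]
force: [0.5, -0.2, -0.6]
grip_width: 0.0868
```

```bash
python3 - <<'E'
from cell import sensors, imaging
import cv2
for n in("scene","top"):
    d=imaging.read_camera(n); a=d["color"][:,:,::-1]; a=a[135:280,150:330] if n=='scene' else a[95:240,195:375]; cv2.imwrite(f"pics/{n}1.png",cv2.resize(a,None,fx=4,fy=4,interpolation=cv2.INTER_CUBIC))
print(sensors.get_obs()['qpos'])
E
```

```text
[-20.39897053  16.71532791  35.86305485  95.67088831 -10.26458061
  70.92967617 113.68576264]
```

View pics/scene1.png

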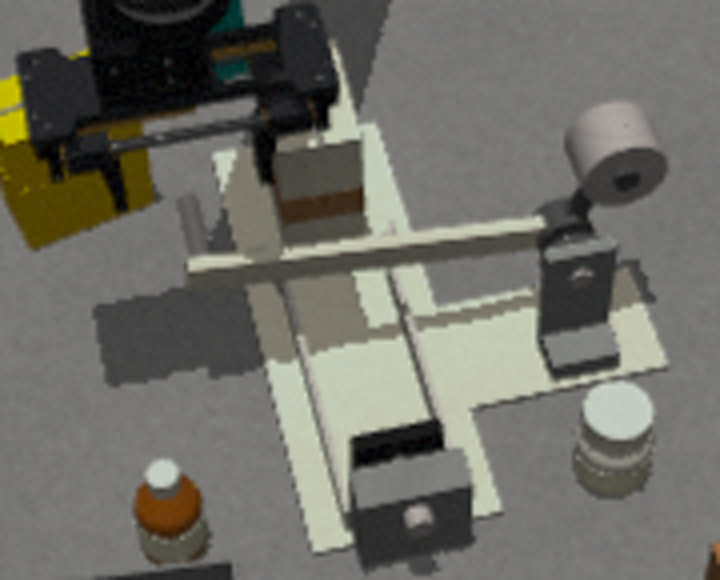

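View pics/top1.png

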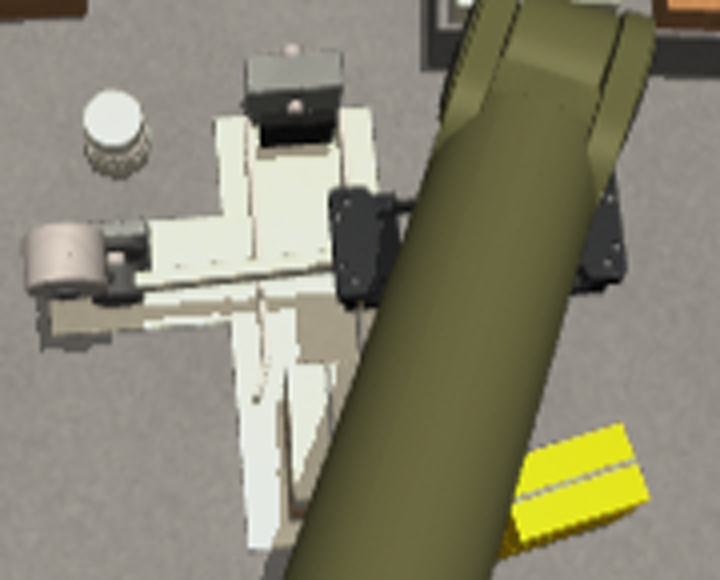

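{"name": "carry_out", "arguments": {
  "plan": [
    {"fingers":-1,"dx":-0.04,"dy":-0.03,"dz":1,"rx":0,"ry":0,"rz":0},
    {"fingers":-1,"dx":0,"dy":0,"dz":0.97,"rx":0,"ry":0,"rz":0},
    {"fingers":0,"dx":0,"dy":0,"dz":0,"rx":0,"ry":0,"rz":0},
    {"fingers":0.4,"dx":0,"dy":0,"dz":0,"rx":0,"ry":0,"rz":0},
    {"fingers":0.4,"dx":0,"dy":0,"dz":0,"rx":0,"ry":0,"rz":0}
  ],
  "force": 6
}}

```text
time_s: 4.95
tool_pos: [0.5933, -0.1265, 0.1054]
tool_rot: [-180.0, 0.2, -174.0]
force: [0.3, 1.3, 0.1]
grip_width: 0.065
```

{"name": "carry_out", "arguments": {
  "plan": [
    {"fingers":0.4,"dx":0,"dy":0,"dz":0,"rx":0,"ry":0,"rz":0},
    {"fingers":0.4,"dx":0,"dy":0,"dz":0,"rx":0,"ry":0,"rz":0}
  ]
}}

```text
time_s: 5.2
tool_pos: [0.5923, -0.1263, 0.104]
tool_rot: [180.0, 0.0, -174.0]
force: [0.5, 1.1, 0.3]
grip_width: 0.0451
```

{"name": "carry_out", "arguments": {
  "plan": [
    {"fingers":0.6,"dx":0,"dy":0,"dz":0.12,"rx":0,"ry":0,"rz":0},
    {"fingers":0.6,"dx":0,"dy":0,"dz":0,"rx":0,"ry":0,"rz":0},
    {"fingers":0.6,"dx":0,"dy":0,"dz":0,"rx":0,"ry":0,"rz":0}
  ]
}}

```text
time_s: 5.58
tool_pos: [0.592, -0.1263, 0.0997]
tool_rot: [180.0, -0.0, -174.0]
force: [0.4, -0.5, 0.9]
grip_width: 0.0194
```

```bash
python3 - <<'E'
from cell import sensors, imaging
import cv2
for n in("scene",):
    d=imaging.read_camera(n); a=d["color"][:,:,::-1]; a=a[135:280,150:330] if n=='scene' else a[95:240,195:375]; cv2.imwrite(f"pics/{n}2.png",cv2.resize(a,None,fx=4,fy=4,interpolation=cv2.INTER_CUBIC))
E
```

```text
(no output)
```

View pics/scene2.png

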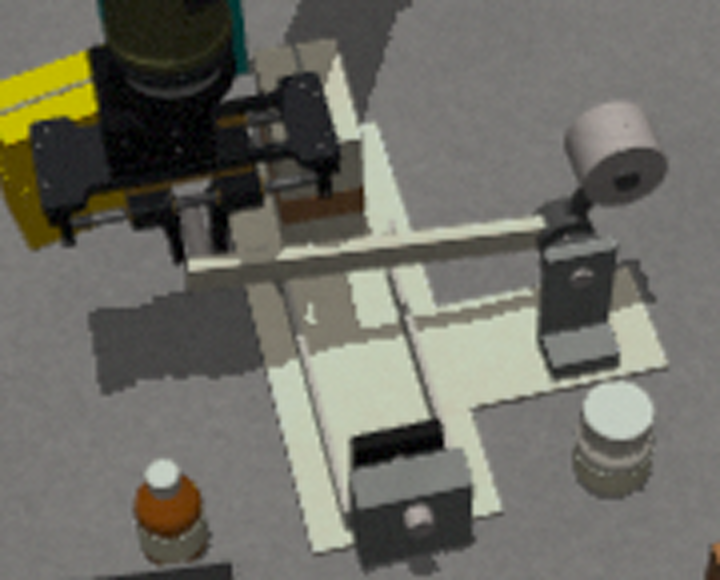

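The pin sits between the fingers (scene crop about (200,225)), so I'll close lightly.

{"name": "carry_out", "arguments": {
  "plan": [
    {"fingers":1,"dx":0,"dy":0,"dz":0,"rx":0,"ry":0,"rz":0},
    {"fingers":1,"dx":0,"dy":0,"dz":0,"rx":0,"ry":0,"rz":0}
  ],
  "force": 7
}}

```text
time_s: 5.88
tool_pos: [0.5921, -0.127, 0.0999]
tool_rot: [-180.0, 0.0, -174.0]
force: [0.5, -1.5, -0.7]
grip_width: 0.0138
```

```bash
python3 - <<'E'
import numpy as np
th=np.concatenate([[.137,.16,.2],np.arange(.25,1.51,.05),np.arange(1.53,1.95,.02)])
y=-250*np.cos(th)/30; z=-250*np.sin(th)/30
cy,cz=y[0],z[0]
for i in range(1,len(th)):
    dy=round(y[i]-cy,2);dz=round(z[i]-cz,2);cy+=dy;cz+=dz;print(round(th[i],2),dy,dz, end=' | ')
E
```

```text
0.16 0.03 -0.19 | 0.2 0.06 -0.33 | 0.25 0.09 -0.4 | 0.3 0.11 -0.4 | 0.35 0.14 -0.4 | 0.4 0.15 -0.39 | 0.45 0.17 -0.38 | 0.5 0.19 -0.37 | 0.55 0.21 -0.36 | 0.6 0.23 -0.35 | 0.65 0.24 -0.34 | 0.7 0.26 -0.32 | 0.75 0.28 -0.31 | 0.8 0.29 -0.3 | 0.85 0.31 -0.28 | 0.9 0.32 -0.27 | 0.95 0.33 -0.25 | 1.0 0.34 -0.23 | 1.05 0.36 -0.22 | 1.1 0.37 -0.2 | 1.15 0.37 -0.18 | 1.2 0.39 -0.16 | 1.25 0.39 -0.14 | 1.3 0.4 -0.12 | 1.35 0.4 -0.1 | 1.4 0.41 -0.08 | 1.45 0.41 -0.06 | 1.5 0.42 -0.04 | 1.53 0.25 -0.02 | 1.55 0.16 -0.0 | 1.57 0.17 -0.01 | 1.59 0.17 0.01 | 1.61 0.16 0.0 | 1.63 0.17 0.01 | 1.65 0.16 0.01 | 1.67 0.17 0.02 | 1.69 0.17 0.01 | 1.71 0.16 0.03 | 1.73 0.17 0.02 | 1.75 0.16 0.03 | 1.77 0.16 0.03 | 1.79 0.17 0.03 | 1.81 0.16 0.04 | 1.83 0.16 0.04 | 1.85 0.16 0.05 | 1.87 0.16 0.05 | 1.89 0.16 0.05 | 1.91 0.16 0.05 | 1.93 0.15 0.06 |
```

{"name": "carry_out", "arguments": {
  "plan": [
    {"fingers":1,"dx":0,"dy":0.03,"dz":-0.19,"rx":0,"ry":0,"rz":0},
    {"fingers":1,"dx":0,"dy":0.06,"dz":-0.33,"rx":0,"ry":0,"rz":0},
    {"fingers":1,"dx":0,"dy":0.09,"dz":-0.4,"rx":0,"ry":0,"rz":0},
    {"fingers":1,"dx":0,"dy":0.11,"dz":-0.4,"rx":0,"ry":0,"rz":0},
    {"fingers":1,"dx":0,"dy":0.14,"dz":-0.4,"rx":0,"ry":0,"rz":0},
    {"fingers":1,"dx":0,"dy":0.15,"dz":-0.39,"rx":0,"ry":0,"rz":0}
  ]
}}

```text
time_s: 6.62
tool_pos: [0.5903, -0.1106, 0.165]
tool_rot: [-179.9, 0.1, -174.1]
force: [-0.1, -6.4, -0.3]
grip_width: 0.0136
```

{"name": "carry_out", "arguments": {
  "plan": [
    {"fingers":1,"dx":0,"dy":0.05,"dz":-0.38,"rx":0,"ry":0,"rz":0},
    {"fingers":1,"dx":0,"dy":0.15,"dz":-0.38,"rx":0,"ry":0,"rz":0}
  ],
  "force": 6
}}

```text
time_s: 6.88
tool_pos: [0.5894, -0.1011, 0.1866]
tool_rot: [179.9, -0.0, -173.9]
force: [-0.4, 2.5, -2.3]
grip_width: 0.0135
```

{"name": "carry_out", "arguments": {
  "plan": [
    {"fingers":1,"dx":0,"dy":0.23,"dz":-0.36,"rx":0,"ry":0,"rz":0},
    {"fingers":1,"dx":0,"dy":0.22,"dz":-0.35,"rx":0,"ry":0,"rz":0},
    {"fingers":1,"dx":0,"dy":0.23,"dz":-0.34,"rx":0,"ry":0,"rz":0}
  ]
}}

```text
time_s: 7.25
tool_pos: [0.5874, -0.0824, 0.2183]
tool_rot: [-180.0, 0.0, -174.0]
force: [-0.3, -1.6, -0.1]
grip_width: 0.0136
```

{"name": "carry_out", "arguments": {
  "plan": [
    {"fingers":1,"dx":0,"dy":0.25,"dz":-0.33,"rx":0,"ry":0,"rz":0},
    {"fingers":1,"dx":0,"dy":0.27,"dz":-0.32,"rx":0,"ry":0,"rz":0},
    {"fingers":1,"dx":0,"dy":0.29,"dz":-0.3,"rx":0,"ry":0,"rz":0},
    {"fingers":1,"dx":0,"dy":0.3,"dz":-0.29,"rx":0,"ry":0,"rz":0}
  ]
}}

```text
time_s: 7.75
tool_pos: [0.5841, -0.0499, 0.2559]
tool_rot: [-180.0, 0.0, -174.0]
force: [-1.2, -4.2, 4.6]
grip_width: 0.0136
```

{"name": "carry_out", "arguments": {
  "plan": [
    {"fingers":1,"dx":0,"dy":0.26,"dz":-0.32,"rx":0,"ry":0,"rz":0},
    {"fingers":1,"dx":0,"dy":0.31,"dz":-0.27,"rx":0,"ry":0,"rz":0},
    {"fingers":1,"dx":0,"dy":0.31,"dz":-0.26,"rx":0,"ry":0,"rz":0}
  ]
}}

```text
time_s: 8.12
tool_pos: [0.5808, -0.0204, 0.2796]
tool_rot: [179.8, -0.1, -173.9]
force: [-1.1, 3.6, -4.2]
grip_width: 0.0136
```

{"name": "carry_out", "arguments": {
  "plan": [
    {"fingers":1,"dx":0,"dy":0.38,"dz":-0.19,"rx":0,"ry":0,"rz":0},
    {"fingers":1,"dx":0,"dy":0.36,"dz":-0.21,"rx":0,"ry":0,"rz":0},
    {"fingers":1,"dx":0,"dy":0.37,"dz":-0.19,"rx":0,"ry":0,"rz":0}
  ]
}}

```text
time_s: 8.5
tool_pos: [0.5776, 0.0108, 0.2981]
tool_rot: [180.0, -0.0, -174.0]
force: [-0.4, 3.1, -1.4]
grip_width: 0.0135
```

{"name": "carry_out", "arguments": {
  "plan": [
    {"fingers":1,"dx":0,"dy":0.38,"dz":-0.17,"rx":0,"ry":0,"rz":0},
    {"fingers":1,"dx":0,"dy":0.39,"dz":-0.15,"rx":0,"ry":0,"rz":0},
    {"fingers":1,"dx":0,"dy":0.39,"dz":-0.13,"rx":0,"ry":0,"rz":0},
    {"fingers":1,"dx":0,"dy":0.4,"dz":-0.11,"rx":0,"ry":0,"rz":0}
  ]
}}

```text
time_s: 9.0
tool_pos: [0.5728, 0.0572, 0.3149]
tool_rot: [180.0, 0.0, -174.0]
force: [-0.8, 2.8, -1.6]
grip_width: 0.0136
```

{"name": "carry_out", "arguments": {
  "plan": [
    {"fingers":1,"dx":0,"dy":0.33,"dz":-0.06,"rx":0,"ry":0,"rz":0},
    {"fingers":1,"dx":0,"dy":0.33,"dz":-0.06,"rx":0,"ry":0,"rz":0},
    {"fingers":1,"dx":0,"dy":0.33,"dz":-0.05,"rx":0,"ry":0,"rz":0},
    {"fingers":1,"dx":0,"dy":0.25,"dz":-0.02,"rx":0,"ry":0,"rz":0}
  ]
}}

```text
time_s: 9.5
tool_pos: [0.5689, 0.0942, 0.3205]
tool_rot: [180.0, 0.0, -174.0]
force: [-1.7, 1.8, 0.5]
grip_width: 0.0137
```

{"name": "carry_out", "arguments": {
  "plan": [
    {"fingers":1,"dx":0,"dy":0.16,"dz":-0.02,"rx":0,"ry":0,"rz":0},
    {"fingers":1,"dx":0,"dy":0.16,"dz":-0.01,"rx":0,"ry":0,"rz":0},
    {"fingers":1,"dx":0,"dy":0.16,"dz":-0.01,"rx":0,"ry":0,"rz":0},
    {"fingers":1,"dx":0,"dy":0.16,"dz":0,"rx":0,"ry":0,"rz":0},
    {"fingers":1,"dx":0,"dy":0.16,"dz":0,"rx":0,"ry":0,"rz":0}
  ]
}}

```text
time_s: 10.12
tool_pos: [0.5664, 0.1174, 0.3215]
tool_rot: [180.0, -0.0, -174.0]
force: [-2.2, 2.2, -2.7]
grip_width: 0.0138
```

{"name": "carry_out", "arguments": {
  "plan": [
    {"fingers":1,"dx":0,"dy":0.13,"dz":0.02,"rx":0,"ry":0,"rz":0},
    {"fingers":1,"dx":0,"dy":0.13,"dz":0.01,"rx":0,"ry":0,"rz":0},
    {"fingers":1,"dx":0,"dy":0.13,"dz":0.01,"rx":0,"ry":0,"rz":0}
  ]
}}

```text
time_s: 10.5
tool_pos: [0.5653, 0.1292, 0.3209]
tool_rot: [180.0, 0.0, -174.0]
force: [-3.1, 1.5, 1.3]
grip_width: 0.0137
```

{"name": "carry_out", "arguments": {
  "plan": [
    {"fingers":1,"dx":0.02,"dy":0.13,"dz":0.01,"rx":0,"ry":0,"rz":0},
    {"fingers":1,"dx":0.02,"dy":0.13,"dz":0.01,"rx":0,"ry":0,"rz":0},
    {"fingers":1,"dx":0,"dy":0.13,"dz":0.02,"rx":0,"ry":0,"rz":0}
  ]
}}

```text
time_s: 10.88
tool_pos: [0.5634, 0.1408, 0.3197]
tool_rot: [180.0, 0.1, -174.0]
force: [-1.6, 3.0, 2.5]
grip_width: 0.0137
```

{"name": "carry_out", "arguments": {
  "plan": [
    {"fingers":1,"dx":0,"dy":0.13,"dz":0.01,"rx":0,"ry":0,"rz":0},
    {"fingers":1,"dx":0,"dy":0.13,"dz":0.02,"rx":0,"ry":0,"rz":0},
    {"fingers":1,"dx":0,"dy":0.1,"dz":0.01,"rx":0,"ry":0,"rz":0}
  ]
}}

```text
time_s: 11.25
tool_pos: [0.562, 0.1516, 0.3182]
tool_rot: [180.0, 0.1, -174.0]
force: [-0.4, 3.5, 4.0]
grip_width: 0.014
```

{"name": "carry_out", "arguments": {
  "plan": [
    {"fingers":1,"dx":0,"dy":0.1,"dz":-0.02,"rx":0,"ry":0,"rz":0},
    {"fingers":1,"dx":0,"dy":0.1,"dz":0.01,"rx":0,"ry":0,"rz":0},
    {"fingers":1,"dx":0,"dy":0.1,"dz":0.02,"rx":0,"ry":0,"rz":0}
  ]
}}

```text
time_s: 11.62
tool_pos: [0.5608, 0.1598, 0.3169]
tool_rot: [-180.0, -0.0, -174.0]
force: [1.0, 4.0, -1.6]
grip_width: 0.0138
```

{"name": "carry_out", "arguments": {
  "plan": [
    {"fingers":1,"dx":0,"dy":0.1,"dz":0.02,"rx":0,"ry":0,"rz":0},
    {"fingers":1,"dx":0,"dy":0.1,"dz":0.02,"rx":0,"ry":0,"rz":0},
    {"fingers":1,"dx":0,"dy":0.1,"dz":0.02,"rx":0,"ry":0,"rz":0}
  ]
}}

```text
time_s: 12.0
tool_pos: [0.5607, 0.1641, 0.3163]
tool_rot: [-179.6, 0.0, -174.3]
force: [0.3, -9.6, 3.2]
grip_width: 0.0137
```

{"name": "carry_out", "arguments": {
  "plan": [
    {"fingers":1,"dx":0,"dy":-0.1,"dz":-0.02,"rx":0,"ry":0,"rz":0},
    {"fingers":1,"dx":0,"dy":0,"dz":0,"rx":0,"ry":0,"rz":0}
  ]
}}

```text
time_s: 12.25
tool_pos: [0.5605, 0.1635, 0.3165]
tool_rot: [-179.9, -0.0, -174.2]
force: [1.7, -5.1, -0.6]
grip_width: 0.0138
```

{"name": "carry_out", "arguments": {
  "plan": [
    {"fingers":1,"dx":0,"dy":-0.05,"dz":0,"rx":0,"ry":0,"rz":0},
    {"fingers":1,"dx":0,"dy":0,"dz":0,"rx":0,"ry":0,"rz":0}
  ]
}}

```text
time_s: 12.5
tool_pos: [0.5605, 0.1634, 0.3165]
tool_rot: [-179.9, 0.0, -174.1]
force: [2.7, -5.6, 0.6]
grip_width: 0.0137
```

{"name": "carry_out", "arguments": {
  "plan": [
    {"fingers":1,"dx":0,"dy":-0.05,"dz":0,"rx":0,"ry":0,"rz":0},
    {"fingers":1,"dx":0,"dy":0,"dz":0,"rx":0,"ry":0,"rz":0}
  ],
  "force": 5
}}

```text
time_s: 12.75
tool_pos: [0.5605, 0.1632, 0.3165]
tool_rot: [180.0, 0.0, -174.0]
force: [1.2, -3.2, -0.2]
grip_width: 0.0135
```

Still seated on the stop. I'll open.

{"name": "carry_out", "arguments": {
  "plan": [
    {"fingers":0.6,"dx":0,"dy":0,"dz":0,"rx":0,"ry":0,"rz":0},
    {"fingers":0.6,"dx":0,"dy":0,"dz":0,"rx":0,"ry":0,"rz":0},
    {"fingers":0,"dx":0,"dy":0,"dz":0,"rx":0,"ry":0,"rz":0},
    {"fingers":0,"dx":0,"dy":0,"dz":0,"rx":0,"ry":0,"rz":0}
  ]
}}

```text
time_s: 13.25
tool_pos: [0.5601, 0.1638, 0.3164]
tool_rot: [180.0, -0.0, -173.9]
force: [0.1, 0.1, 0.9]
grip_width: 0.0301
```

```bash
python3 - <<'E'
from cell import sensors, imaging
import cv2
for n in("scene",):
    d=imaging.read_camera(n); a=d["color"][:,:,::-1]; a=a[60:260,150:350]; cv2.imwrite(f"pics/{n}3.png",cv2.resize(a,None,fx=3,fy=3,interpolation=cv2.INTER_CUBIC))
print(sensors.get_obs()['qpos'])
E
```

```text
[-41.61534992   8.80790154  26.05796259  85.14102848  -3.89961148
  86.95140324  80.42171246]
```

View pics/scene3.png

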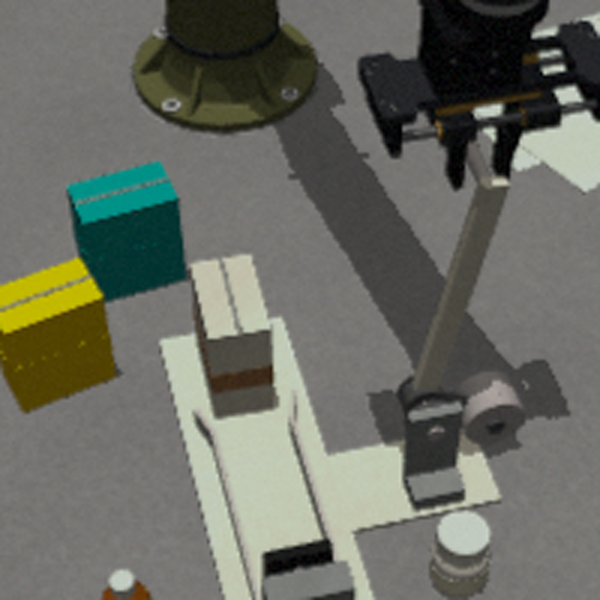

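{"name": "carry_out", "arguments": {
  "plan": [
    {"fingers":-0.5,"dx":0,"dy":0,"dz":-0.5,"rx":0,"ry":0,"rz":0},
    {"fingers":-1,"dx":0,"dy":0,"dz":-1,"rx":0,"ry":0,"rz":0},
    {"fingers":-1,"dx":0.1,"dy":0,"dz":-0.5,"rx":0,"ry":0,"rz":0},
    {"fingers":-1,"dx":0.46,"dy":-0.5,"dz":0,"rx":0,"ry":0,"rz":0},
    {"fingers":-1,"dx":0.46,"dy":-1,"dz":0.2,"rx":0,"ry":0,"rz":0},
    {"fingers":-1,"dx":0.46,"dy":-1,"dz":0.5,"rx":0,"ry":0,"rz":0},
    {"fingers":-1,"dx":0.46,"dy":-1,"dz":0.8,"rx":0,"ry":0,"rz":0},
    {"fingers":-1,"dx":0.46,"dy":-1,"dz":0.8,"rx":0,"ry":0,"rz":0},
    {"fingers":-1,"dx":0.4,"dy":-1,"dz":0.8,"rx":0,"ry":0,"rz":0},
    {"fingers":-1,"dx":0.4,"dy":-1,"dz":0.8,"rx":0,"ry":0,"rz":0}
  ]
}}

```text
time_s: 14.55
tool_pos: [0.4849, -0.042, 0.2592]
tool_rot: [180.0, 0.0, -174.0]
force: [0.6, -0.4, -0.0]
grip_width: 0.0869
```

```bash
python3 - <<'E'
from cell import sensors, imaging
import cv2
for n in("scene",'top'):
    d=imaging.read_camera(n); a=d["color"][:,:,::-1]; a=a[80:280,150:350] if n=='scene' else a[80:260,170:370]; cv2.imwrite(f"pics/{n}4.png",cv2.resize(a,None,fx=3,fy=3,interpolation=cv2.INTER_CUBIC))
print(sensors.get_obs()['qpos'],sensors.get_obs()['tool_pos'])
E
```

```text
[-33.36860124  -4.32619279  34.04234378 103.60726878   2.49546239
  80.20566929  95.80539114] [ 0.48288534 -0.04511465  0.25763401]
```

View pics/scene4.png

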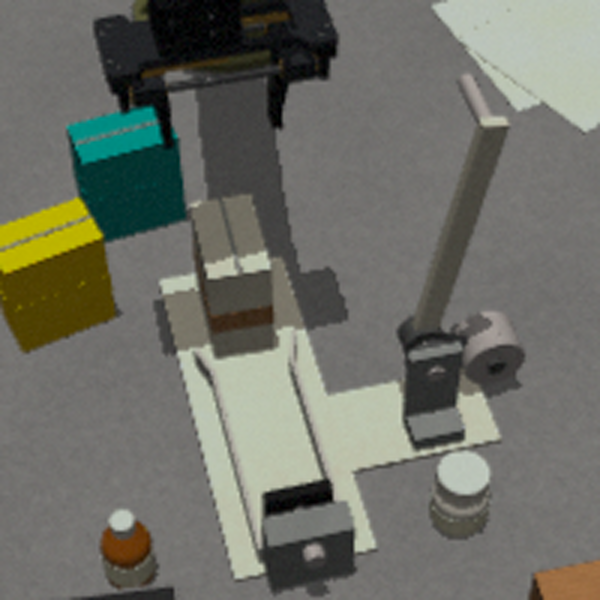

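View pics/top4.png

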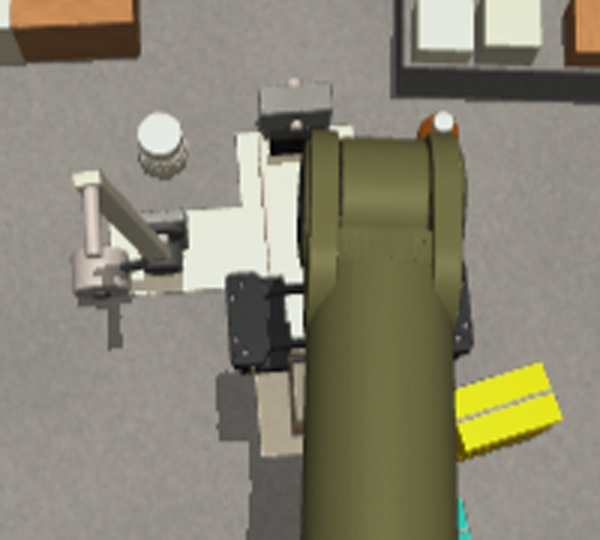

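{"name": "carry_out", "arguments": {
  "plan": [
    {"fingers":-1,"dx":-0.09,"dy":0.18,"dz":0.8,"rx":0,"ry":0,"rz":0},
    {"fingers":-1,"dx":0,"dy":0,"dz":1,"rx":0,"ry":0,"rz":0},
    {"fingers":-1,"dx":0,"dy":0,"dz":1,"rx":0,"ry":0,"rz":0},
    {"fingers":-1,"dx":0,"dy":0,"dz":0.9,"rx":0,"ry":0,"rz":0},
    {"fingers":-1,"dx":0,"dy":0,"dz":0,"rx":0,"ry":0,"rz":0}
  ]
}}

```text
time_s: 15.28
tool_pos: [0.4864, -0.0347, 0.1474]
tool_rot: [-180.0, -0.2, -174.0]
force: [-0.4, -0.6, 0.9]
grip_width: 0.0872
```

```bash
python3 - <<'E'
from cell import sensors, imaging
import cv2
for n in("scene",):
    d=imaging.read_camera(n); a=d["color"][:,:,::-1]; a=a[80:280,150:350] if n=='scene' else a[80:260,170:370]; cv2.imwrite(f"pics/{n}5.png",cv2.resize(a,None,fx=3,fy=3,interpolation=cv2.INTER_CUBIC))
E
```

```text
(no output)
```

View pics/scene5.png

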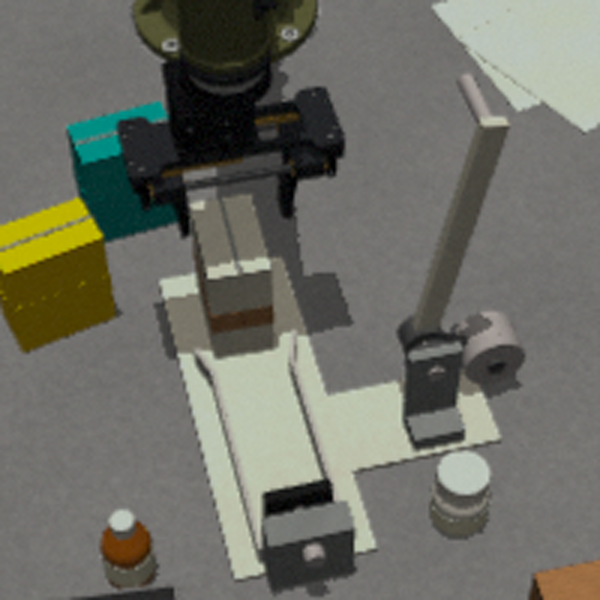

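{"name": "carry_out", "arguments": {
  "plan": [
    {"fingers":-1,"dx":0,"dy":-0.12,"dz":0.5,"rx":0,"ry":0,"rz":0},
    {"fingers":-1,"dx":0,"dy":0,"dz":0.5,"rx":0,"ry":0,"rz":0},
    {"fingers":-1,"dx":0,"dy":0,"dz":0.5,"rx":0,"ry":0,"rz":0},
    {"fingers":-1,"dx":0,"dy":0,"dz":0.5,"rx":0,"ry":0,"rz":0},
    {"fingers":-1,"dx":0,"dy":0,"dz":0.5,"rx":0,"ry":0,"rz":0},
    {"fingers":-1,"dx":0,"dy":0,"dz":0,"rx":0,"ry":0,"rz":0}
  ]
}}

```text
time_s: 16.08
tool_pos: [0.4867, -0.039, 0.072]
tool_rot: [-180.0, -0.2, -174.0]
force: [0.2, -0.2, 0.8]
grip_width: 0.0868
```

Now grip the carton.

{"name": "carry_out", "arguments": {
  "plan": [
    {"fingers":1,"dx":0,"dy":0,"dz":0,"rx":0,"ry":0,"rz":0},
    {"fingers":1,"dx":0,"dy":0,"dz":0,"rx":0,"ry":0,"rz":0},
    {"fingers":1,"dx":0,"dy":0,"dz":0,"rx":0,"ry":0,"rz":0},
    {"fingers":1,"dx":0,"dy":0,"dz":0,"rx":0,"ry":0,"rz":0}
  ],
  "force": 20
}}

```text
time_s: 16.58
tool_pos: [0.4883, -0.039, 0.0739]
tool_rot: [-180.0, 0.1, -174.0]
force: [0.7, 0.7, 1.4]
grip_width: 0.0602
```

```bash
python3 - <<'E'
from cell import sensors, imaging
import cv2
for n in("scene",):
    d=imaging.read_camera(n); a=d["color"][:,:,::-1]; a=a[110:280,180:330]; cv2.imwrite(f"pics/{n}6.png",cv2.resize(a,None,fx=3.5,fy=3.5,interpolation=cv2.INTER_CUBIC))
E
```

```text
(no output)
```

View pics/scene6.png

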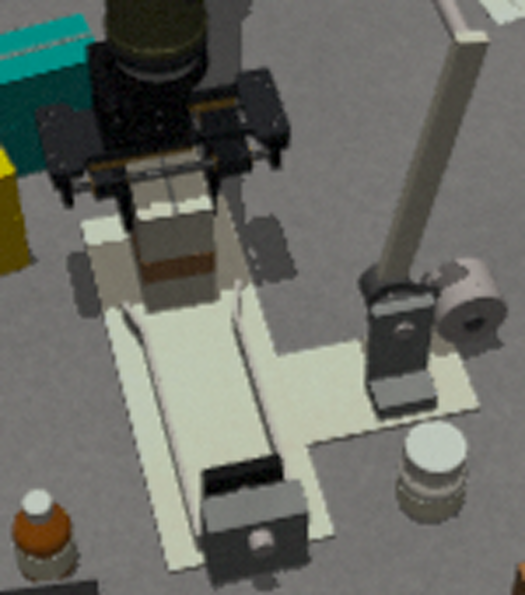

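{"name": "carry_out", "arguments": {
  "plan": [
    {"fingers":1,"dx":-0.3,"dy":0,"dz":0,"rx":0,"ry":0,"rz":0},
    {"fingers":1,"dx":-0.4,"dy":0,"dz":0,"rx":0,"ry":0,"rz":0},
    {"fingers":1,"dx":-0.4,"dy":0,"dz":0,"rx":0,"ry":0,"rz":0},
    {"fingers":1,"dx":-0.4,"dy":0,"dz":0,"rx":0,"ry":0,"rz":0},
    {"fingers":1,"dx":-0.4,"dy":0,"dz":0,"rx":0,"ry":0,"rz":0},
    {"fingers":1,"dx":-0.4,"dy":0,"dz":0,"rx":0,"ry":0,"rz":0}
  ]
}}

```text
time_s: 17.38
tool_pos: [0.5573, -0.0317, 0.0739]
tool_rot: [180.0, -0.0, -174.0]
force: [-4.0, -0.6, 8.3]
grip_width: 0.0598
```

{"name": "carry_out", "arguments": {
  "plan": [
    {"fingers":1,"dx":-0.4,"dy":0,"dz":-0.04,"rx":0,"ry":0,"rz":0},
    {"fingers":1,"dx":-0.4,"dy":0,"dz":0,"rx":0,"ry":0,"rz":0},
    {"fingers":1,"dx":-0.4,"dy":0,"dz":0,"rx":0,"ry":0,"rz":0},
    {"fingers":1,"dx":-0.4,"dy":0,"dz":0,"rx":0,"ry":0,"rz":0},
    {"fingers":1,"dx":-0.4,"dy":0,"dz":0,"rx":0,"ry":0,"rz":0}
  ]
}}

```text
time_s: 18.0
tool_pos: [0.6168, -0.0253, 0.0742]
tool_rot: [180.0, -0.0, -174.0]
force: [-0.2, 0.4, -4.1]
grip_width: 0.0594
```

{"name": "carry_out", "arguments": {
  "plan": [
    {"fingers":1,"dx":-0.4,"dy":0,"dz":0.02,"rx":0,"ry":0,"rz":0},
    {"fingers":1,"dx":-0.4,"dy":0,"dz":0,"rx":0,"ry":0,"rz":0},
    {"fingers":1,"dx":-0.4,"dy":0,"dz":0,"rx":0,"ry":0,"rz":0},
    {"fingers":1,"dx":-0.3,"dy":0,"dz":0,"rx":0,"ry":0,"rz":0},
    {"fingers":1,"dx":0,"dy":0,"dz":0,"rx":0,"ry":0,"rz":0}
  ]
}}

```text
time_s: 18.62
tool_pos: [0.6616, -0.0206, 0.074]
tool_rot: [-180.0, 0.0, -174.0]
force: [-0.3, -0.2, -3.2]
grip_width: 0.0601
```

```bash
python3 - <<'E'
from cell import sensors, imaging
import cv2
for n in("scene",):
    d=imaging.read_camera(n); a=d["color"][:,:,::-1]; a=a[110:280,180:330]; cv2.imwrite(f"pics/{n}7.png",cv2.resize(a,None,fx=3.5,fy=3.5,interpolation=cv2.INTER_CUBIC))
print(sensors.get_obs()['qpos'])
E
```

```text
[-25.1625171   28.37421963  32.43797172  91.95594061 -16.403015
  64.4740234  107.27577756]
```

View pics/scene7.png

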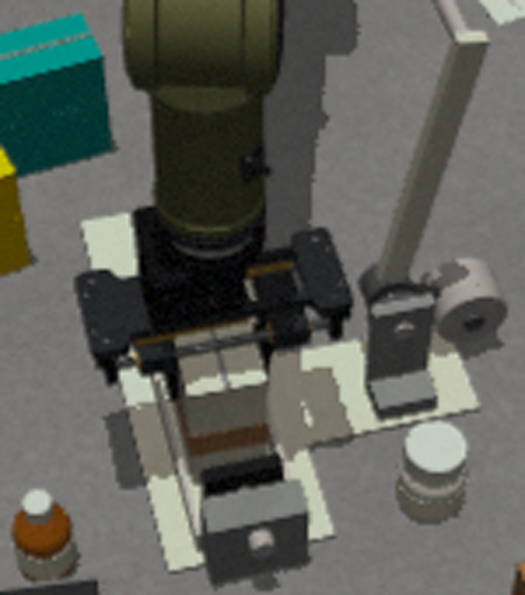

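{"name": "carry_out", "arguments": {
  "plan": [
    {"fingers":1,"dx":-0.07,"dy":0,"dz":0.02,"rx":0,"ry":0,"rz":0},
    {"fingers":1,"dx":-0.07,"dy":0,"dz":0,"rx":0,"ry":0,"rz":0},
    {"fingers":1,"dx":-0.07,"dy":0,"dz":0,"rx":0,"ry":0,"rz":0}
  ]
}}

```text
time_s: 19.05
tool_pos: [0.6673, -0.0202, 0.074]
tool_rot: [180.0, 0.0, -174.0]
force: [-1.4, -0.9, 0.6]
grip_width: 0.0603
```

{"name": "carry_out", "arguments": {
  "plan": [
    {"fingers":1,"dx":-0.07,"dy":0,"dz":0,"rx":0,"ry":0,"rz":0},
    {"fingers":1,"dx":-0.07,"dy":0,"dz":0,"rx":0,"ry":0,"rz":0}
  ]
}}

```text
time_s: 19.3
tool_pos: [0.6716, -0.0197, 0.074]
tool_rot: [180.0, 0.0, -174.0]
force: [-1.4, -0.3, 3.7]
grip_width: 0.0602
```

{"name": "carry_out", "arguments": {
  "plan": [
    {"fingers":1,"dx":-0.07,"dy":0,"dz":0,"rx":0,"ry":0,"rz":0},
    {"fingers":1,"dx":-0.07,"dy":0,"dz":0,"rx":0,"ry":0,"rz":0}
  ]
}}

```text
time_s: 19.55
tool_pos: [0.6758, -0.0193, 0.074]
tool_rot: [180.0, 0.0, -174.0]
force: [-2.3, -0.6, 5.2]
grip_width: 0.06
```

{"name": "carry_out", "arguments": {
  "plan": [
    {"fingers":1,"dx":-0.07,"dy":0,"dz":-0.02,"rx":0,"ry":0,"rz":0},
    {"fingers":1,"dx":-0.07,"dy":0,"dz":0,"rx":0,"ry":0,"rz":0}
  ]
}}

```text
time_s: 19.8
tool_pos: [0.6798, -0.0187, 0.074]
tool_rot: [180.0, -0.0, -174.0]
force: [-2.0, -0.7, 2.9]
grip_width: 0.0601
```

{"name": "carry_out", "arguments": {
  "plan": [
    {"fingers":1,"dx":-0.07,"dy":0,"dz":0,"rx":0,"ry":0,"rz":0},
    {"fingers":1,"dx":-0.07,"dy":0,"dz":0,"rx":0,"ry":0,"rz":0}
  ]
}}

```text
time_s: 20.05
tool_pos: [0.684, -0.0182, 0.074]
tool_rot: [180.0, -0.0, -174.0]
force: [-2.5, 0.1, 2.7]
grip_width: 0.06
```

{"name": "carry_out", "arguments": {
  "plan": [
    {"fingers":1,"dx":-0.07,"dy":0,"dz":0,"rx":0,"ry":0,"rz":0},
    {"fingers":1,"dx":-0.07,"dy":0,"dz":0,"rx":0,"ry":0,"rz":0}
  ]
}}

```text
time_s: 20.3
tool_pos: [0.6882, -0.0178, 0.074]
tool_rot: [180.0, -0.0, -174.0]
force: [-2.5, -0.4, 3.1]
grip_width: 0.0597
```

{"name": "carry_out", "arguments": {
  "plan": [
    {"fingers":1,"dx":-0.07,"dy":0,"dz":0,"rx":0,"ry":0,"rz":0},
    {"fingers":1,"dx":-0.07,"dy":0,"dz":0,"rx":0,"ry":0,"rz":0}
  ]
}}

```text
time_s: 20.55
tool_pos: [0.6912, -0.0176, 0.0741]
tool_rot: [180.0, -0.2, -174.0]
force: [-7.8, -1.1, 6.3]
grip_width: 0.0598
```

{"name": "carry_out", "arguments": {
  "plan": [
    {"fingers":1,"dx":-0.03,"dy":0,"dz":0,"rx":0,"ry":0,"rz":0},
    {"fingers":1,"dx":-0.02,"dy":0,"dz":0,"rx":0,"ry":0,"rz":0}
  ]
}}

```text
time_s: 20.8
tool_pos: [0.6915, -0.0178, 0.0741]
tool_rot: [180.0, -0.3, -174.0]
force: [-10.0, -0.5, 8.9]
grip_width: 0.0599
```

{"name": "carry_out", "arguments": {
  "plan": [
    {"fingers":1,"dx":-0.02,"dy":0,"dz":-0.02,"rx":0,"ry":0,"rz":0},
    {"fingers":1,"dx":0,"dy":0,"dz":0,"rx":0,"ry":0,"rz":0},
    {"fingers":1,"dx":0,"dy":0,"dz":0,"rx":0,"ry":0,"rz":0},
    {"fingers":1,"dx":0,"dy":0,"dz":0,"rx":0,"ry":0,"rz":0},
    {"fingers":1,"dx":0,"dy":0,"dz":0,"rx":0,"ry":0,"rz":0}
  ]
}}

```text
time_s: 21.42
tool_pos: [0.6916, -0.0178, 0.0742]
tool_rot: [180.0, -0.4, -174.0]
force: [-10.3, -0.4, 6.5]
grip_width: 0.0598
```

{"name": "carry_out", "arguments": {
  "plan": [
    {"fingers":1,"dx":0,"dy":0,"dz":0,"rx":0,"ry":0,"rz":0},
    {"fingers":-1,"dx":0,"dy":0,"dz":0,"rx":0,"ry":0,"rz":0},
    {"fingers":-1,"dx":0,"dy":0,"dz":0,"rx":0,"ry":0,"rz":0},
    {"fingers":-1,"dx":0,"dy":0,"dz":0,"rx":0,"ry":0,"rz":0},
    {"fingers":-1,"dx":0,"dy":0,"dz":0,"rx":0,"ry":0,"rz":0}
  ]
}}

```text
time_s: 22.05
tool_pos: [0.6946, -0.017, 0.0746]
tool_rot: [180.0, 0.0, -174.0]
force: [0.8, 0.3, 0.4]
grip_width: 0.0856
```

{"name": "carry_out", "arguments": {
  "plan": [
    {"fingers":-1,"dx":0,"dy":0,"dz":-0.4,"rx":0,"ry":0,"rz":0},
    {"fingers":-1,"dx":0,"dy":0,"dz":-0.8,"rx":0,"ry":0,"rz":0},
    {"fingers":-1,"dx":0,"dy":0,"dz":-1,"rx":0,"ry":0,"rz":0},
    {"fingers":-1,"dx":0,"dy":0,"dz":-1,"rx":0,"ry":0,"rz":0},
    {"fingers":-1,"dx":0,"dy":0,"dz":-1,"rx":0,"ry":0,"rz":0},
    {"fingers":-1,"dx":0.5,"dy":-1,"dz":-0.5,"rx":0,"ry":0,"rz":0},
    {"fingers":-1,"dx":0.5,"dy":-1,"dz":0,"rx":0,"ry":0,"rz":0},
    {"fingers":-1,"dx":0.5,"dy":-1,"dz":0,"rx":0,"ry":0,"rz":0},
    {"fingers":-1,"dx":0.5,"dy":-1,"dz":0,"rx":0,"ry":0,"rz":0},
    {"fingers":-1,"dx":0.5,"dy":-1,"dz":0,"rx":0,"ry":0,"rz":0},
    {"fingers":-1,"dx":0,"dy":0,"dz":0,"rx":0,"ry":0,"rz":0}
  ]
}}

```text
time_s: 23.42
tool_pos: [0.634, -0.1789, 0.2172]
tool_rot: [-179.9, 0.1, -174.4]
force: [-0.4, 0.0, 0.4]
grip_width: 0.087
```

```bash
python3 - <<'E'
from cell import sensors, imaging
import cv2
for n in("scene",'top'):
    d=imaging.read_camera(n); a=d["color"][:,:,::-1]; a=a[135:280,180:330] if n=='scene' else a[95:240,195:340]; cv2.imwrite(f"pics/{n}8.png",cv2.resize(a,None,fx=4,fy=4,interpolation=cv2.INTER_CUBIC))
E
```

```text
(no output)
```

View pics/scene8.png

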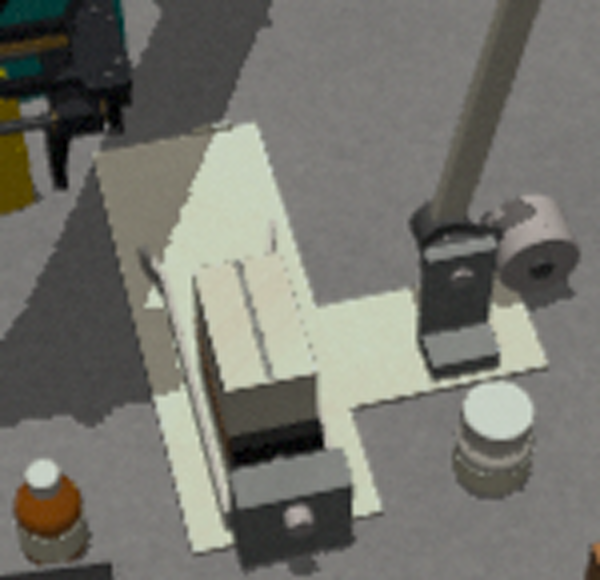

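View pics/top8.png

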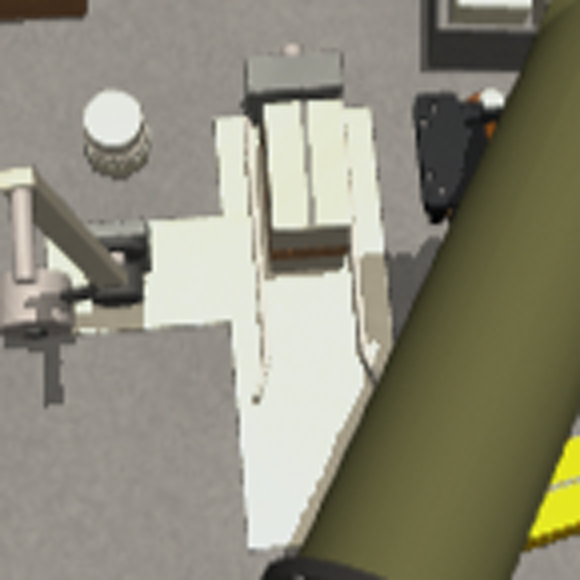

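```bash
python3 - <<'E'
from h import *
m=1e-3
C=[('t',(272,230),(-50,30)),('t',(352,225),(-50,-30)),('t',(264,103),(50,30)),('t',(345,98),(50,-30)),('s',(195,268),(-50,-30)),('s',(280,252),(-50,30)),('s',(227,388),(50,-30)),('s',(315,372),(50,30))]
def g(q): return np.concatenate([proj(c,bay2w(q,np.array([*P,126])*m))-crop(c,u) for c,u,P in C])
q=least_squares(g,[.68,0,0]).x; print(q,g(q).reshape(-1,2).round(1).tolist())
p=[.616,-.0256,.105];d=q[:2]-p[:2];c,s=np.cos(p[2]),np.sin(p[2]);print('in bay',c*d[0]+s*d[1],-s*d[0]+c*d[1],q[2]-p[2])
from cell import sensors;o=sensors.get_obs();print(o['force'],o['joint_velocities'].round(1))
E
```

```text
[ 0.68690051 -0.01839036  0.08882839] [[-0.1, -0.5], [0.0, -0.3], [-0.1, -0.3], [-0.6, -0.1], [-0.7, -0.6], [0.4, -0.6], [-0.9, 0.2], [0.5, -0.2]]
in bay 0.07126564994928669 -0.00026094334177679743 -0.016171607526906828
[ 0.37301009  1.64918656 -0.44134423] [-1.1  0.6 -1.4 -0.2 -0.3 -0.  -0. ]
```

```bash
python3 -c "
from cell import ticket
print(ticket.sign_off())"
```

```text
the job is handed in; nothing more can be done
None
```

The carton is standing in its lane against the back stop and the barrier arm is resting open. The job was handed in at about 23.5 s; no verdict was reported.

- **Barrier:** I held the pin at 5 to 7 N and swung the arm slowly over. The stop showed up at about 1.76 rad, with a brief 9.6 N reaction at the wrist. I backed off while the arm stayed on the stop, then let go. Later pictures show it leaning open and still.
- **Carton:** I slid it along the lane between the guides. It was pressed on the pad with a wrist reading of about 10 N, which is roughly 7.5 N on the pad after an estimated 2.5 N of lane friction. I held that for about 0.6 s, then let go.
- **Last check:** the camera fit puts the carton at bay x = 71 mm, y = 0 mm and 0.016 rad off the lane direction, upright, with the gripper well clear. The bottle and jar show no visible movement. I did not measure or look closely at the rest of the stock, and the robot went nowhere near it.

Two things differed along the way. My first fit of the lane direction (0.124 rad) disagreed with the base-plate edges (0.104 rad), so I used the edges. During the swing the sideways force on the pin reached about 6 N, because my estimate of the hinge was a few millimetres off; I corrected for it as I went.

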